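Uncap the glass-cleaner concentrate in the shop's cleaning case

TASK

On the sweet-shop counter, open the cleaning case: lift its hinged lid until it leans back on its stop. Then take the red safety cap of the cleaner bottle inside, press it down, twist it anticlockwise (seen from above) about a quarter turn while keeping it pressed, and lift it off. Finish while still holding the cap in the gripper, level and a few centimetres straight above the bottle, with the bottle left standing in its compartment, the lid open, and the things round about undisturbed.

Things in the scene. Friction and masses are not known exactly. Their poses are not given: they have to be found in the camera images.
- case: Grey cleaning case fixed to the counter, 190 (its x) x 260 (its y) x 90 mm high to the rim, blue lid on top. Origin: centre of underside, z up. Local +x points to the hinge side, on the robot's left (world +y, give or take 0.45 rad). The bottle stands in a close 71 mm square compartment (walls to 55 mm above the counter) centred at local x -10, y -55 mm; the brush lies in the other half.
- lid (a joint): Lid angle in rad: 0 closed, grows as it opens, rests on its stop at 1.83 (leaning back past upright). The lid is a blue hood 190 x 260 x 45 mm (top 135 mm above the counter when closed), 0.35 kg, not latched; let go below about 1.2 it falls shut, above about 1.4 it falls open on to its stop.
- lid_handle (a point): Middle of the lid's black round bar handle: 10 mm thick, 110 mm long, parallel to the hinge, 48 mm out from the lid's edge away from the hinge (case -x side), 110 mm above the counter when closed, moves with the lid. Gap between bar and lid 43 mm. It can be pinched from above, fingers closing across the bar; the round bar then turns between the pads as the lid swings.
- lid_hinge (a point): Middle of the hinge line (parallel to the handle bar, along the case's y), 90 mm above the counter at the case's local x = +95 mm, y = 0.
- bottle: Loose square pale-blue bottle of glass-cleaner concentrate, 68 x 68 mm, shoulder 74 mm high, about 0.6 kg, standing on the 5 mm floor of the case; its compartment keeps it from turning. Origin: centre of its underside, z up along the neck's axis. Neck top 104 mm above its origin.
- cap: Red round push-and-turn cap, 50 mm diameter, 34 mm high, 30 g. Origin: centre of its open underside, z to its top. Locked, it is 82 mm above the bottle's origin (cap top 121 mm above counter). A spring holds it up with 7 N; it turns only while pressed down 4 to 7 mm (14 N, then it bottoms). Pressed, turn it anticlockwise from above 60 to 115 degrees (80 is good): it is free and lifts off.
- brush: Loose scrubbing brush, wooden block 55 x 110 mm, 45 mm high, in the half of the case beside the bottle (case local y about +55 mm). Origin: centre of its underside. Leave alone.
- candy_jar: Loose pink sweet jar with brass lid, 84 mm diameter, 115 mm high, on the counter. Origin: centre of its underside. Leave alone.
- gift_box: Loose white gift box with gold band, 90 x 130 x 50 mm high, on the counter. Origin: centre of its underside. Leave alone.
- tin: Loose round green tin with brass lid, 103 mm diameter, 67 mm high, on the counter. Origin: centre of its underside. Leave alone.

How it is judged (in metres and radians):
On the way, in this order (a step that is already met when the one before it is completed fails the run):
1. the lid is open and leans on its stop (value of joint lid above 1.75 rad), for 0.2 s.
2. the cap is pressed down on the bottle by more than 3 mm (z of cap in the frame of bottle below 0.079 m), for 0.1 s.
3. the cap is off the neck, at least 20 mm above it, in the fingers (z of cap in the frame of bottle above 0.125 m and contact force between the fingers and cap above 1 N), for 0.2 s.
At the end, for the whole second after the job is handed in: The gripper holds the cap still, level (0.3 rad), underside 20 to 195 mm over the neck top, within 40 mm of straight above the bottle, touching neither bottle nor case; lid on its stop (above 1.75 rad); bottle upright (0.1 rad) within 15 mm of its start (all of step 3 and z of cap in the frame of bottle below 0.3 m and horizontal distance between cap and bottle below 0.04 m and angle between cap's own z axis and vertical below 0.3 rad and contact force between cap and bottle below 0.05 N and contact force between cap and case below 0.05 N and linear speed of cap below 0.03 m/s and value of joint lid above 1.75 rad and distance of bottle from where it was at the start of the episode below 0.015 m and angle between bottle's own z axis and vertical below 0.1 rad); the arm keeps its last pose, push and grip.
It fails at once if the bottle is pulled up out of its seat or tipped (distance of bottle from where it was at the start of the episode above 0.03 m or angle between bottle's own z axis and vertical above 0.25 rad).
It fails at once if the cap is dropped or put down away from the bottle (horizontal distance between cap and bottle above 0.15 m).
It fails at once if a thing round about (brush, jar, gift box, tin) is disturbed by more than 30 mm (distance of any of brush, candy_jar, gift_box, tin from where it was at the start of the episode above 0.03 m).
It also fails if it takes over 64 s, if anything falls off the work surface, if the arm or the gripper's body presses on something with over 40 N, if the wrist force passes 120 N, or if a joint passes its speed limit or range.

ROBOT

A 7-joint arm with a two-finger parallel gripper is mounted at the origin on the work surface. World frame = base frame: x ahead of the robot, y to its left, z up, the work surface at z = 0. Lengths are in m, angles in degrees, forces in N, time in s.
With the tool pointing down it reaches from about 0.4 to 0.9 m from the base axis. Payload 5.5 kg.
Tool frame: the origin (TCP) lies on the centre line of the jaws, within the pads' length; the fingertips stand 25 mm ahead of it and the grasp point (between the pads) lies 6 mm ahead of it; z points along the fingers, y is the line along which they close (so a half turn about z gives the same grasp; the last joint's range is limited). The gripper opens to 92 mm and grips with 3 to 60 N. Pads are 19 mm wide; open, the fingers measure 130 mm over their backs; the gripper's body (75 mm by 190 mm) begins 47 mm behind the grasp point.
Start: joints at [-50.867, 28.699, -24.465, 88.831, 12.651, 65.22, -12.049], TCP at [0.265, 0.594, 0.252] pointing down, gripper open.
Joint ranges: [-164.97, 164.97], [-17.58, 116.51], [-87.97, 89.64], [11.32, 138.91], [-80.73, 260.73], [10.89, 115.49], [-147.41, 147.41]. Speed limits (degrees/s): [147.25, 147.25, 180, 180, 180, 180, 180].

INTERFACE

Orientations are given as [roll, pitch, yaw] about the fixed x, y, z axes, in that order (R = Rz(yaw) Ry(pitch) Rx(roll)).
In Python, from cell import arm gives the robot as it stands. The module is installed in compiled form; this text tells all that it offers.
- The arm moves only by the tool step_arm, never from a script. Its argument "targets" is a list of rows, each a list of 3 entries, a list of its own where there are three numbers: the shift along the world's x, y, z in m, then the turn about the world's z in degrees, then the opening, from 0 (shut) to 1 (fully open). A call has 1 to 5 rows; each row is the pose to reach, as a shift and turn from the pose commanded when the call began; what a row does not reach only later rows make up. A row lasts 1/8 s, in which the tool goes at most 62.5 mm and 10.7 degrees, less where a joint would pass 70% of its speed; a pose out of reach is approached as far as the arm can. A call with a gripper value outside its range is refused whole. The fingers move at their own pace and stop on an object; "newtons" is the grip in N (left out, the last holds). Time passes only in rows, so rows that repeat a pose let the fingers close. It gives the time, the measured TCP pose, the force, the opening and the grip force at its end, in the units of the state.
- arm.get_state(): the state, without advancing time (a new reading comes with each control period).
- arm.capture(name): name is "scene" or "side" or "wrist"; returns the picture (480x640x3 uint8, red, green, blue); there is no depth.
- arm.camera_model(name): a dict with "fx", "fy", "cx", "cy" (pixels), "dist" ([k1, k2, p1, p2, k3] as OpenCV has them; the pictures are not rectified), "R" (3x3) and "t" (3): a world point X has camera coordinates R X + t; the wrist camera has in their place "T_tool_cam" (4x4, takes a point from camera to tool coordinates, whose origin is the TCP and whose axes are the flange's). Camera axes: x right, y down, z forward; pixel columns grow to the right and rows downward; lengths in m; the calibration is good to about 2 mm. A picture is of the moment at which its call begins: read the wrist's pose just before it. camera_model takes no time and is no camera call.
- arm.hand_in(): hands the job in; it is judged then, once.
The state is a dict: "time_s": time; "joint_positions": joint angles; "dq": joint speeds; "joint_efforts": joint torques, N m; "ee_pos": TCP position; "tool_rot": TCP orientation; "contact_force": force on the tool from outside, world axes, zero at the start; "ft_torque": the same for the moment, N m; "gripper_width": opening from 0.0 (shut) to 1.0 (fully open); "grasp_force": force on a finger pad.
Only numpy, scipy, OpenCV 4.12 (cv2) and the standard library are available. Lean on these libraries where they do the work, as an engineer would, in place of code of your own. Each camera call takes 0.05 s, during which the arm holds its last target. There are 200 camera calls.

## Working session

There is one attempt and no reset: what is moved stays moved. The work goes in short steps, Python scripts to look and compute and a tool call to move; the robot and the scene stay as the last step left them, time stands still between calls to the robot, and variables do not carry over. Pictures are saved under pics/ and viewed, at most 10 in all, crops included, and the job is handed in when it is done.

Besides the shell and the picture viewer there is one more tool, called as a command line: name --argument value ..., lists and objects as JSON in quotes. step_arm: Moves the arm, as the interface text tells. Its arguments: {"type":"object","properties":{"targets":{"type":"array"},"newtons":{"type":"number"}},"required":["targets"]}

```bash
mkdir -p pics; python3 - <<'E'
from cell import arm
import cv2,numpy as np
s=arm.get_state();print(s)
for n in("scene","side"):
    im=arm.capture(n);cv2.imwrite(f"pics/{n}0.png",im[:,:,::-1]);m=arm.camera_model(n);print(n,m)
print(arm.camera_model("wrist"))
E
```

```text
{'time_s': 0.0, 'joint_positions': array([-50.86777241,  28.75471235, -24.45196104,  88.89167126,
        12.65020702,  65.21953903, -12.04983145]), 'dq': array([ 0.07764939,  0.063277  , -0.07380014,  0.08046661,  0.05667901,
        0.08222907, -0.02402401]), 'joint_efforts': array([ 4.23077217e-04, -5.66586792e+01, -5.81604034e+00, -2.79113406e+01,
       -6.84795901e-02,  3.07585741e-02,  1.98656371e-04]), 'ee_pos': array([0.26470101, 0.59294219, 0.25066483]), 'tool_rot': array([-1.79887326e+02, -4.05438684e-03,  1.55949159e+02]), 'contact_force': array([-0.61392529,  0.46110575,  0.08130292]), 'ft_torque': array([-0.0622713 , -0.00853531,  0.00997495]), 'grasp_force': 0.0, 'gripper_width': 1.0057050225555202}
scene {'fx': 610.2690107813742, 'fy': 610.2690107813742, 'cx': 309.36638244181523, 'cy': 248.7409155811365, 'dist': array([-0.11115974,  0.        ,  0.        ,  0.        ,  0.        ]), 'R': array([[-0.4070648 , -0.91330434, -0.01316921],
       [-0.76902931,  0.35046875, -0.53457045],
       [ 0.49284091, -0.20747731, -0.8450213 ]]), 't': array([0.21309817, 0.4605579 ,
[... 243 characters left out ...]
1127537],
       [-0.35584144, -0.63764593, -0.68321631],
       [ 0.34638198,  0.58900865, -0.73012898]]), 't': array([-0.42912224,  0.24350699,  0.91398872])}
{'fx': 393.0572620702444, 'fy': 393.0572620702444, 'cx': 314.9280190716389, 'cy': 239.19385223271073, 'dist': array([-0.00841254,  0.        ,  0.        ,  0.        ,  0.        ]), 'T_tool_cam': array([[ 1.36262213e-04, -9.66182062e-01, -2.57860823e-01,
         6.99425776e-02],
       [ 9.99999542e-01,  3.75970651e-04, -8.80296376e-04,
        -1.41221960e-03],
       [ 9.47474669e-04, -2.57860585e-01,  9.66181671e-01,
        -1.33204632e-01],
       [ 0.00000000e+00,  0.00000000e+00,  0.00000000e+00,
         1.00000000e+00]])}
```

View pics/scene0.png

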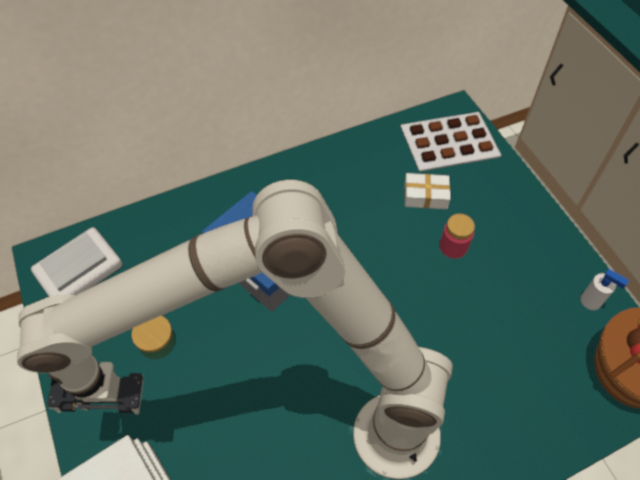

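View pics/side0.png

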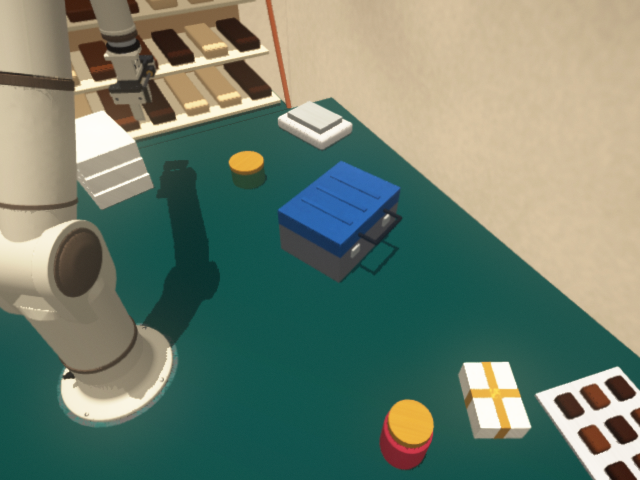

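The side view shows the case clearly. The lid's top corners are near (343,163), (400,192), (343,248) and (280,211), and the handle bar runs from about (363,237) to (400,217). The scene view is blocked by the arm.

```bash
cat > h.py <<'E'
import cv2,numpy as np
from cell import arm
def ray(n,px,s=None):
    m=arm.camera_model(n);K=np.array([[m['fx'],0,m['cx']],[0,m['fy'],m['cy']],[0,0,1]])
    u=cv2.undistortPoints(np.array(px,float).reshape(-1,1,2),K,m['dist']).reshape(-1,2)
    d=np.c_[u,np.ones(len(u))]
    if n=="wrist":
        from scipy.spatial.transform import Rotation as Ro
        T=m['T_tool_cam'];Rt=Ro.from_euler('xyz',s['tool_rot'],degrees=True).as_matrix()
        return Rt@T[:3,3]+s['ee_pos'],d@(Rt@T[:3,:3]).T
    return -m['R'].T@m['t'],d@m['R']
def onz(n,px,z,s=None):
    o,d=ray(n,px,s);return o+d*((z-o[2])/d[:,2])[:,None]
def proj(n,X):
    m=arm.camera_model(n);K=np.array([[m['fx'],0,m['cx']],[0,m['fy'],m['cy']],[0,0,1]])
    return cv2.projectPoints(np.array(X,float).reshape(-1,1,3),cv2.Rodrigues(m['R'])[0],m['t'],K,m['dist'])[0].reshape(-1,2)
E
python3 - <<'E'
from h import *
im=cv2.imread("pics/side0.png");hsv=cv2.cvtColor(im,cv2.COLOR_BGR2HSV)
m=((hsv[...,0]>100)&(hsv[...,0]<125)&(hsv[...,1]>140)).astype('uint8')
m[:,:250]=0
v=hsv[...,2][m>0];print(np.histogram(v,12))
t,_=cv2.threshold(v,0,255,cv2.THRESH_OTSU);print(t)
top=(m&(hsv[...,2]>t)).astype('uint8');top=cv2.morphologyEx(top,cv2.MORPH_CLOSE,np.ones((7,7)));top=cv2.morphologyEx(top,cv2.MORPH_OPEN,np.ones((5,5)))
c=max(cv2.findContours(top,0,1)[0],key=cv2.contourArea)
P=onz("side",c.reshape(-1,2),0.135)[:,:2].astype('float32')
r=cv2.minAreaRect(P);print(r,cv2.boxPoints(r))
big=cv2.resize(im[150:290,260:420],None,fx=5,fy=4.2);q=cv2.convexHull(c).reshape(-1,2)
for p in q: cv2.circle(big,(int((p[0]-260)*5),int((p[1]-150)*4.2)),2,(0,255,255),-1)
cv2.imwrite("pics/c1.png",big)
E
```

```text
(array([   3,   18, 1158,  114,   43,   50,   47,  166,  244,  214, 2032,
       2541]), array([ 55.,  66.,  77.,  88.,  99., 110., 121., 132., 143., 154., 165.,
       176., 187.]))
129.0
((0.6017909049987793, 0.1165383905172348), (0.26237618923187256, 0.1906702071428299), 22.815948486328125) [[ 0.4438993   0.15354294]
 [ 0.51783586 -0.02220834]
 [ 0.75968254  0.07953385]
 [ 0.68574595  0.2552851 ]]
```

View pics/c1.png

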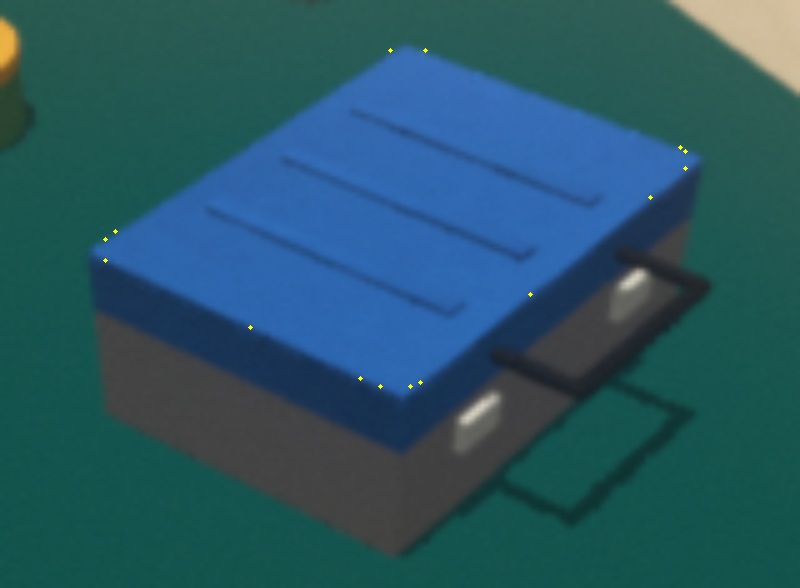

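The lid rectangle measures 262 x 191 mm, which matches its stated size. That puts the case centre at (0.602, 0.1165), with its long axis 22.8° from world x. The handle is then at about (0.657, -0.015, 0.110) and the hinge at (0.565, 0.204). I'll move above the handle.

step_arm --targets '[[[0.03,-0.047,0.01],-10,1],[[0.06,-0.093,0.02],-20,1],[[0.09,-0.14,0.03],-30,1],[[0.12,-0.187,0.03],-40,1],[[0.15,-0.233,0.03],-50,1]]' --newtons 15

```text
time_s: 0.72
ee_pos: [0.4156, 0.3587, 0.2817]
tool_rot: [180.0, 0.0, 105.6]
contact_force: [-0.3, -0.1, 0.3]
gripper_width: 1.001
grasp_force: 0.0
```

```bash
python3 - <<'E'
from h import *
s=arm.get_state();print(s['joint_positions'],s['ee_pos'],s['tool_rot'])
print(onz("side",[[401.8,217.9],[376.4,243.3]],.11))
E
```

```text
[-34.01574     15.28641257 -11.45692752 101.98766062   3.37250496
  63.05910822 -30.99615731] [0.41561285 0.35870208 0.28167937] [1.79999886e+02 4.88279208e-03 1.05610846e+02]
[[ 0.71140746  0.00300318  0.11      ]
 [ 0.60688648 -0.03920903  0.11      ]]
```

step_arm --targets '[[[0.03,-0.047,0],-10,1],[[0.06,-0.093,0],-20,1],[[0.09,-0.14,0],-30,1],[[0.12,-0.187,0],-40,1],[[0.15,-0.233,0],-50,1]]'

```text
time_s: 1.35
ee_pos: [0.5654, 0.1259, 0.2815]
tool_rot: [-180.0, 0.0, 55.6]
contact_force: [-0.3, 1.0, 0.1]
gripper_width: 0.998
grasp_force: 0.0
```

step_arm --targets '[[[0.03,-0.047,0],-10,1],[[0.06,-0.093,0],-20,1],[[0.092,-0.142,-0.02],-30,1],[[0.092,-0.142,-0.05],-33,1],[[0.092,-0.142,-0.06],-33,1]]'

```text
time_s: 1.98
ee_pos: [0.6552, -0.0148, 0.2188]
tool_rot: [-179.9, 0.3, 22.9]
contact_force: [-0.4, 1.4, -0.7]
gripper_width: 0.997
grasp_force: 0.0
```

```bash
python3 - <<'E'
from h import *
s=arm.get_state();print(s['joint_positions'],s['ee_pos'],s['tool_rot'])
im=arm.capture("wrist");cv2.imwrite("pics/w1.png",im[:,:,::-1])
E
```

```text
[-10.47438612  29.55765141  13.19229329  90.58112859  -7.38374391
  61.01073005 -62.3970444 ] [ 0.65522687 -0.01478558  0.21875958] [-179.89013043    0.27066664   22.92617624]
```

View pics/w1.png

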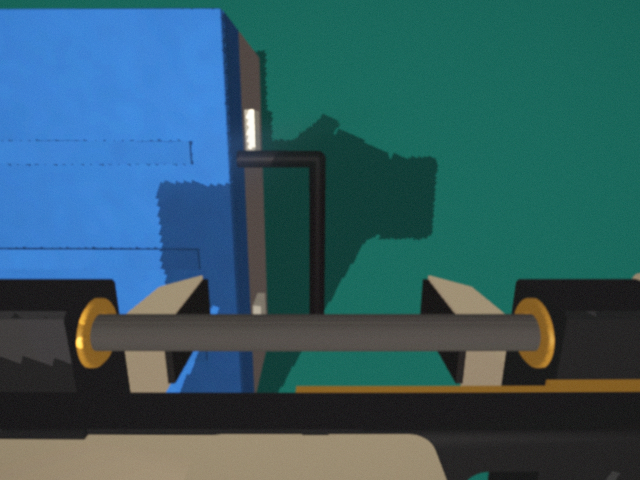

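The wrist view shows the bar at column ~316, centred between the fingers, whose middle is at ~318. The yaw is aligned. The gap to the lid is only 43 mm, so I'll narrow the opening before descending.

step_arm --targets '[[[0.002,0,-0.01],0,0.38],[[0.002,0,-0.02],0,0.38],[[0.002,0,-0.03],0,0.38],[[0.002,0,-0.04],0,0.38],[[0.002,0,-0.04],0,0.38]]'

```text
time_s: 2.65
ee_pos: [0.6581, -0.0143, 0.1806]
tool_rot: [-180.0, 0.1, 23.0]
contact_force: [-0.0, 0.2, 0.8]
gripper_width: 0.508
grasp_force: 0.0
```

step_arm --targets '[[[0,0,-0.02],0,0.38],[[0,0,-0.04],0,0.38],[[0,0,-0.05],0,0.38],[[0,0,-0.059],0,0.38],[[0,0,-0.059],0,0.38]]'

```text
time_s: 3.28
ee_pos: [0.6584, -0.0144, 0.1218]
tool_rot: [-180.0, 0.1, 22.9]
contact_force: [1.2, 1.5, -0.2]
gripper_width: 0.379
grasp_force: 0.0
```

step_arm --targets '[[[0,0,0],0,0],[[0,0,0],0,0],[[0,0,0],0,0],[[0,0,0],0,0],[[0,0,0],0,0]]'

```text
time_s: 3.9
ee_pos: [0.6592, -0.0142, 0.1232]
tool_rot: [180.0, -0.0, 23.0]
contact_force: [-1.0, 1.7, 3.8]
gripper_width: 0.1
grasp_force: 15.0
```

The bar is gripped. I'll compute the arc table.

```bash
python3 - <<'E'
import numpy as np
r=.2388;f0=4.8;x=np.array([-.388,.922])
t=np.r_[0:106:7,107.];f=np.radians(f0+t)
h=r*(np.cos(f[0])-np.cos(f));z=r*(np.sin(f)-np.sin(f[0]))
P=np.c_[h[:,None]*x,z]
for i,s in enumerate((0,5,10,15)):
    print(t[s],(P[s+1:s+6]-P[s]).round(3).tolist())
E
```

```text
0.0 [[-0.002, 0.004, 0.029], [-0.005, 0.011, 0.057], [-0.009, 0.021, 0.084], [-0.014, 0.034, 0.109], [-0.021, 0.05, 0.133]]
35.0 [[-0.008, 0.018, 0.021], [-0.016, 0.039, 0.04], [-0.026, 0.062, 0.056], [-0.036, 0.086, 0.068], [-0.047, 0.111, 0.078]]
70.0 [[-0.011, 0.026, 0.006], [-0.022, 0.053, 0.008], [-0.034, 0.08, 0.007], [-0.045, 0.107, 0.002], [-0.056, 0.132, -0.006]]
105.0 [[-0.003, 0.007, -0.003]]
```

step_arm --targets '[[[-0.002,0.004,0.029],0,0],[[-0.005,0.011,0.057],0,0],[[-0.009,0.021,0.084],0,0],[[-0.014,0.034,0.109],0,0],[[-0.021,0.05,0.133],0,0]]'

```text
time_s: 4.53
ee_pos: [0.6386, 0.0344, 0.2567]
tool_rot: [179.9, -0.1, 22.9]
contact_force: [2.8, -0.2, -2.0]
gripper_width: 0.1
grasp_force: 15.0
```

step_arm --targets '[[[-0.008,0.018,0.021],0,0],[[-0.016,0.039,0.04],0,0],[[-0.026,0.062,0.056],0,0],[[-0.036,0.086,0.068],0,0],[[-0.047,0.111,0.078],0,0]]'

```text
time_s: 5.15
ee_pos: [0.5915, 0.1466, 0.3359]
tool_rot: [179.9, -0.2, 22.9]
contact_force: [4.0, 0.6, -0.6]
gripper_width: 0.101
grasp_force: 15.0
```

step_arm --targets '[[[-0.011,0.026,0.006],0,0],[[-0.022,0.053,0.008],0,0],[[-0.034,0.08,0.007],0,0],[[-0.045,0.107,0.002],0,0],[[-0.055,0.13,-0.005],0,0]]'

```text
time_s: 5.78
ee_pos: [0.5356, 0.279, 0.3295]
tool_rot: [-180.0, -0.2, 23.0]
contact_force: [5.4, 1.7, -1.3]
gripper_width: 0.1
grasp_force: 15.0
```

```bash
python3 - <<'E'
from h import *
s=arm.get_state();print(s['joint_positions'],s['ee_pos'],s['contact_force'])
im=arm.capture("side");cv2.imwrite("pics/s2.png",im[:,:,::-1])
E
```

```text
[-35.92006809  18.33712171   7.52598826  91.54158605  -2.5445724
  70.11990766 -94.88303194] [0.53561191 0.27895401 0.329489  ] [ 5.35828598  1.73351938 -1.32527617]
```

View pics/s2.png

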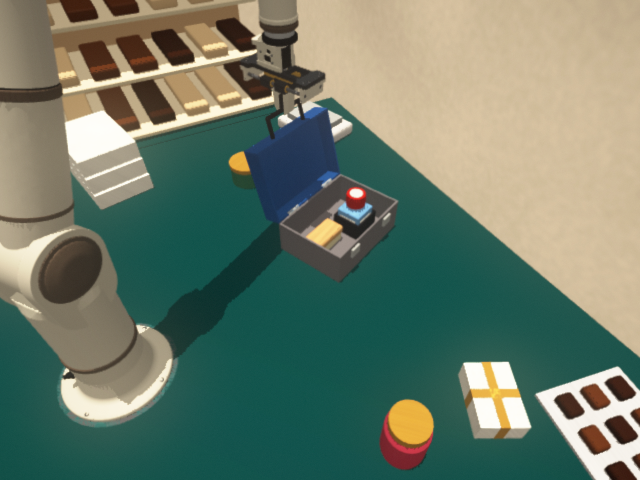

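The lid leans back near its stop, and the cap shows at about (356,198). I'll release the handle, lift, and locate the cap in this picture.

step_arm --targets '[[[0,0,0],0,0.6],[[0,0,0],0,0.6],[[0,0,0],0,0.6],[[0,0,0.04],0,0.8],[[0,0,0.08],0,1]]'

```text
time_s: 6.45
ee_pos: [0.5355, 0.2762, 0.4091]
tool_rot: [180.0, 0.1, 22.9]
contact_force: [0.1, 1.2, -0.6]
gripper_width: 0.6
grasp_force: 0.0
```

```bash
python3 - <<'E'
from h import *
s=arm.get_state();print(s['ee_pos'],s['gripper_width'])
im=cv2.imread("pics/s2.png").astype(int)
b,g,r=im[...,0],im[...,1],im[...,2]
m=((r>100)&(r>1.8*b)&(r>2*g));m[:, :330]=0;m[:,390:]=0;m[230:]=0;m[:170]=0
y,x=np.nonzero(m);print(len(x),x.min(),x.max(),y.min(),y.max())
# cap height-centre at z=.104, body centre
print(onz("side",[[(x.min()+x.max())/2,(y.min()+y.max())/2]],.104))
print(proj("side",[[.6563,.1286,.104],[.6563,.1286,.121]]))
E
```

```text
[0.53545959 0.27618236 0.40907084] 0.5996645884550669
267 346 365 187 208
[[0.6575709  0.13078057 0.104     ]]
[[355.53686165 198.12325106]
 [355.94246214 193.01179473]]
```

step_arm --targets '[[[0.03,-0.036,0.02],0,1],[[0.06,-0.072,0.02],0,1],[[0.09,-0.11,0],0,1],[[0.121,-0.146,-0.04],0,1],[[0.121,-0.146,-0.08],0,1]]'

```text
time_s: 7.08
ee_pos: [0.659, 0.1242, 0.3273]
tool_rot: [179.8, 0.0, 22.5]
contact_force: [-0.8, -0.3, -0.2]
gripper_width: 1.001
grasp_force: 0.0
```

step_arm --targets '[[[0,0,-0.04],0,1],[[0,0,-0.08],0,1],[[0,0,-0.08],0,1]]'

```text
time_s: 7.45
ee_pos: [0.6542, 0.1299, 0.2448]
tool_rot: [-179.9, 0.5, 22.9]
contact_force: [0.3, -1.0, 0.3]
gripper_width: 1.003
grasp_force: 0.0
```

```bash
python3 - <<'E'
from h import *
s=arm.get_state();print(s['joint_positions'],s['ee_pos'],s['gripper_width'])
im=arm.capture("wrist")[:,:,::-1];cv2.imwrite("pics/w3.png",im);im=im.astype(int)
b,g,r=im[...,0],im[...,1],im[...,2]
m=((r>90)&(r>1.8*b)&(r>2*g)).astype('uint8')
c=max(cv2.findContours(m,0,1)[0],key=cv2.contourArea);(u,v),R=cv2.minEnclosingCircle(c);print(u,v,R,cv2.boundingRect(c),cv2.fitEllipse(c))
print(onz("wrist",[[u,v]],.121,s))
im2=arm.capture("side");cv2.imwrite("pics/s3.png",im2[:,:,::-1])
E
```

```text
[-21.67940521  29.3426209   11.63129405  87.11261584  -6.26816588
  64.65724876 -75.84492055] [0.65420381 0.12993618 0.244782  ] 1.0032214313693322
317.26715087890625 234.54164123535156 38.96577453613281 (281, 196, 73, 78) ((317.2417297363281, 235.0813751220703), (71.06568908691406, 76.75386047363281), 179.85208129882812)
[[0.65597048 0.12855031 0.121     ]]
```

View pics/w3.png

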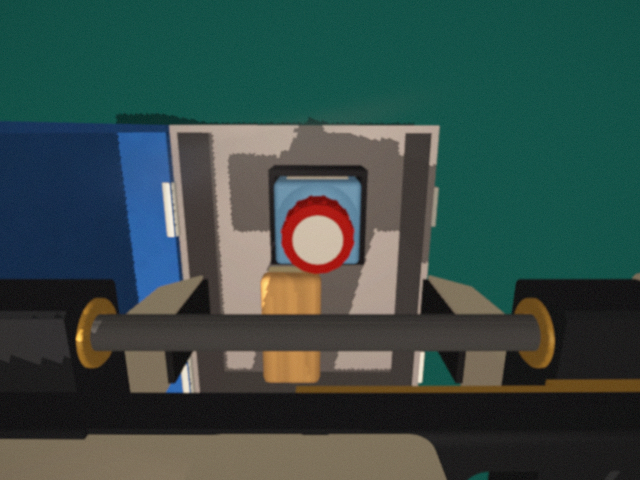

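The wrist view shows the cap's white top disc centred at about (318,239), in line with the finger middle (~318). The brush lies below it. Three estimates agree on (0.655, 0.1285), so I'll descend and grip with the fingertips clear of the bottle shoulder.

step_arm --targets '[[[0,-0.001,-0.04],0,1],[[0,-0.001,-0.08],0,1],[[0,-0.001,-0.11],0,1],[[0,-0.001,-0.12],0,1],[[0,-0.001,-0.127],0,1]]' --newtons 15

```text
time_s: 8.18
ee_pos: [0.6585, 0.1299, 0.1235]
tool_rot: [180.0, -0.2, 22.9]
contact_force: [0.8, 0.3, -0.1]
gripper_width: 0.999
grasp_force: 0.0
```

step_arm --targets '[[[0,0,0],0,1],[[0,0,0],0,0.6]]'

```text
time_s: 8.43
ee_pos: [0.6579, 0.1298, 0.1232]
tool_rot: [180.0, -0.1, 22.9]
contact_force: [-0.0, 0.8, 0.1]
gripper_width: 0.934
grasp_force: 0.0
```

step_arm --targets '[[[-0.002,-0.001,-0.005],0,0.6],[[-0.002,-0.001,-0.005],0,0.6],[[-0.002,-0.001,-0.005],0,0.4],[[-0.002,-0.001,-0.005],0,0.4],[[-0.002,-0.001,-0.005],0,0.4]]'

```text
time_s: 9.05
ee_pos: [0.6549, 0.1287, 0.1168]
tool_rot: [-180.0, -0.0, 23.0]
contact_force: [-0.7, 0.9, 0.6]
gripper_width: 0.532
grasp_force: 15.0
```

step_arm --targets '[[[0,0,0],0,0.3],[[0,0,0],0,0.3],[[0,0,0],0,0.3]]' --newtons 45

```text
time_s: 9.43
ee_pos: [0.655, 0.1286, 0.1168]
tool_rot: [-180.0, -0.0, 22.9]
contact_force: [-0.1, -0.1, 0.6]
gripper_width: 0.54
grasp_force: 45.0
```

```bash
python3 - <<'E'
from h import *
a,b=cv2.imread("pics/s2.png"),cv2.imread("pics/s3.png")
cv2.imwrite("pics/s3c.png",np.hstack([cv2.resize(i[60:280,200:420],None,fx=1.8,fy=1.8) for i in(a,b)]))
E
```

```text
(no output)
```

View pics/s3c.png

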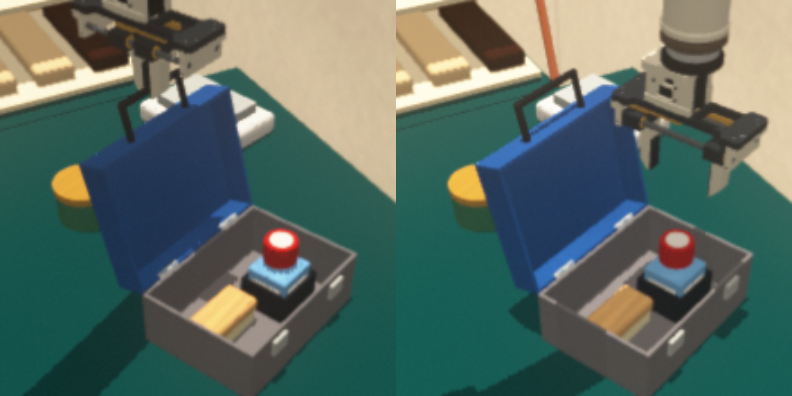

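step_arm --targets '[[[0,0,-0.002],0,0.3],[[0,0,-0.004],0,0.3],[[0,0,-0.005],0,0.3],[[0,0,-0.006],0,0.3],[[0,0,-0.006],0,0.3]]'

```text
time_s: 10.05
ee_pos: [0.6551, 0.1287, 0.1124]
tool_rot: [-180.0, -0.0, 22.9]
contact_force: [-4.3, 0.0, 11.1]
gripper_width: 0.537
grasp_force: 45.0
```

The pair of crops shows the lid leaning back on its stop after release, with the brush and bottle undisturbed. The cap is 4.4 mm down at 11 N, so I'll press slightly further and then twist.

step_arm --targets '[[[0,0,-0.001],0,0.3],[[0,0,-0.002],0,0.3],[[0,0,-0.002],0,0.3]]'

```text
time_s: 10.42
ee_pos: [0.6551, 0.1287, 0.1106]
tool_rot: [-180.0, -0.0, 22.9]
contact_force: [-5.2, -0.1, 12.5]
gripper_width: 0.532
grasp_force: 45.0
```

step_arm --targets '[[[0,0,0],5,0.3],[[0,0,0],10,0.3],[[0,0,0],15,0.3],[[0,0,0],20,0.3],[[0,0,0],25,0.3]]'

```text
time_s: 11.05
ee_pos: [0.6567, 0.1293, 0.1114]
tool_rot: [179.9, -0.2, 48.1]
contact_force: [-1.0, -0.1, 11.6]
gripper_width: 0.533
grasp_force: 45.0
```

step_arm --targets '[[[0,0,-0.001],6,0.3],[[0,0,-0.001],12,0.3],[[0,0,-0.001],18,0.3],[[0,0,-0.001],24,0.3],[[0,0,-0.001],30,0.3]]'

```text
time_s: 11.68
ee_pos: [0.6566, 0.1302, 0.1106]
tool_rot: [179.8, -0.2, 78.2]
contact_force: [-2.2, 2.0, 12.5]
gripper_width: 0.53
grasp_force: 45.0
```

step_arm --targets '[[[0,0,0],6,0.3],[[0,0,0],12,0.3],[[0,0,0],18,0.3],[[0,0,0],24,0.3],[[0,0,0],28,0.3]]'

```text
time_s: 12.3
ee_pos: [0.6558, 0.1303, 0.1103]
tool_rot: [179.8, -0.1, 106.1]
contact_force: [-4.1, 2.2, 13.5]
gripper_width: 0.538
grasp_force: 45.0
```

step_arm --targets '[[[0,0,0],0,0.3],[[0,0,0.002],0,0.3],[[0,0,0.004],0,0.3],[[0,0,0.007],0,0.3],[[0,0,0.008],0,0.3]]'

```text
time_s: 12.92
ee_pos: [0.6558, 0.1302, 0.1173]
tool_rot: [179.8, -0.1, 106.0]
contact_force: [-0.6, 1.8, 5.2]
gripper_width: 0.531
grasp_force: 45.0
```

```bash
python3 - <<'E'
from h import *
s=arm.get_state();print(s)
im=arm.capture("side")[60:280,200:420,::-1];cv2.imwrite("pics/s4.png",cv2.resize(im,None,fx=2.5,fy=2.5))
E
```

```text
{'time_s': 12.925, 'joint_positions': array([-6.48799348, 37.00983546, -9.95733202, 92.16332517,  7.56606071,
       51.31957603, -3.20404643]), 'dq': array([ 0.07269265, -0.49404938,  0.04568661, -0.0309028 , -0.1324823 ,
        0.55342864,  0.03478228]), 'joint_efforts': array([ 1.63452733e+00, -5.97131145e+01, -8.20602234e-01, -2.28210765e+01,
        5.75266778e-01,  6.06065104e-02, -1.80625910e-03]), 'ee_pos': array([0.65577844, 0.13017656, 0.11729803]), 'tool_rot': array([ 1.79829909e+02, -7.03396710e-02,  1.05992239e+02]), 'contact_force': array([-0.64603885,  1.83536255,  5.21796268]), 'ft_torque': array([0.42755112, 0.1901252 , 0.0127472 ]), 'grasp_force': 45.000918006990105, 'gripper_width': 0.5313109109424876}
```

View pics/s4.png

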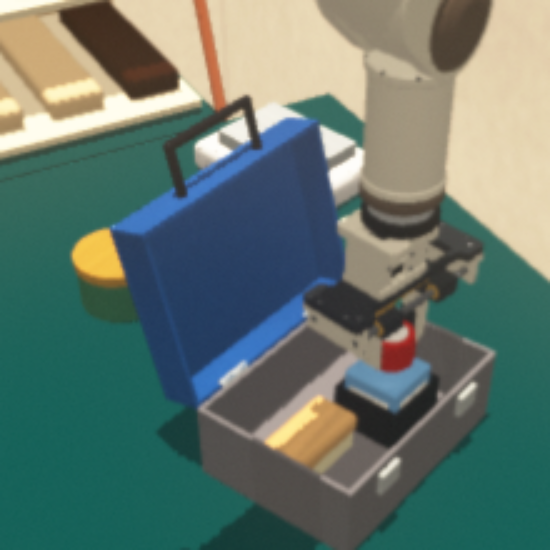

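The lid is still open and the cap is in the fingers at about (398,345) in the crop. I'll lift slowly and watch the vertical force.

step_arm --targets '[[[0,0,0.001],0,0.3],[[0,0,0.002],0,0.3],[[0,0,0.003],0,0.3],[[0,0,0.004],0,0.3],[[0,0,0.004],0,0.3]]'

```text
time_s: 13.6
ee_pos: [0.6546, 0.128, 0.1193]
tool_rot: [-179.9, 0.0, 105.9]
contact_force: [-0.1, 0.5, -0.7]
gripper_width: 0.529
grasp_force: 45.0
```

step_arm --targets '[[[0,0,0.001],0,0.3],[[0,0,0.002],0,0.3],[[0,0,0.003],0,0.3],[[0,0,0.004],0,0.3],[[0,0,0.004],0,0.3]]'

```text
time_s: 14.22
ee_pos: [0.655, 0.1286, 0.1239]
tool_rot: [180.0, 0.0, 106.0]
contact_force: [-0.4, 0.0, -0.5]
gripper_width: 0.535
grasp_force: 45.0
```

At 7 mm above the seated height there is no pull from the bottle, so the cap is free. I'll lift it to about 65 mm.

step_arm --targets '[[[0,0,0.008],0,0.3],[[0,0,0.016],0,0.3],[[0,0,0.026],0,0.3],[[0,0,0.038],0,0.3],[[0,0,0.05],0,0.3]]'

```text
time_s: 14.85
ee_pos: [0.6551, 0.1286, 0.1749]
tool_rot: [180.0, 0.0, 106.0]
contact_force: [0.0, 0.1, -0.1]
gripper_width: 0.535
grasp_force: 45.0
```

step_arm --targets '[[[0,0,0.006],0,0.3],[[0,0,0.01],0,0.3],[[0,0,0.01],0,0.3],[[0,0,0.01],0,0.3],[[0,0,0.01],0,0.3]]'

```text
time_s: 15.48
ee_pos: [0.6546, 0.1285, 0.1832]
tool_rot: [-180.0, -0.0, 106.0]
contact_force: [-0.3, -0.2, -0.3]
gripper_width: 0.536
grasp_force: 45.0
```

```bash
python3 - <<'E'
from h import *
s=arm.get_state();print(s['ee_pos'],s['contact_force'],s['grasp_force'],s['gripper_width'])
im=arm.capture("side")[60:280,200:420,::-1];cv2.imwrite("pics/s5.png",cv2.resize(im,None,fx=2.5,fy=2.5))
E
```

```text
[0.65464449 0.12851463 0.18323971] [-0.31874884 -0.18557598 -0.30030339] 44.99996066093445 0.5356562474229918
```

View pics/s5.png

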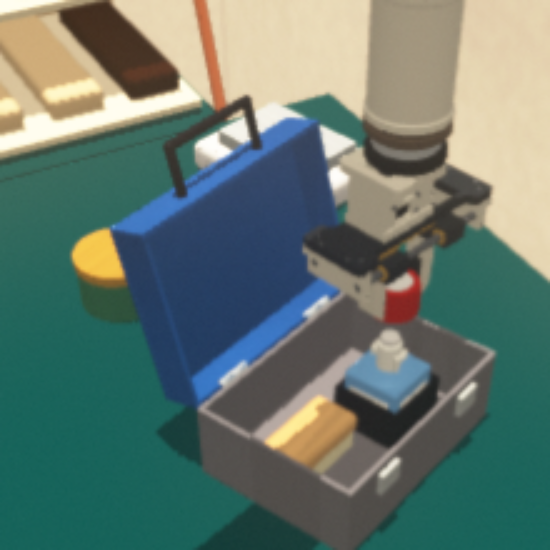

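The cap is level in the fingers at about (402,298), above the bare neck at (390,350). The bottle is seated and the lid is open, so I'm handing in.

```bash
python3 -c "
from cell import arm
print(arm.hand_in())"
```

```text
the job is handed in; nothing more can be done
None
```

I opened the lid onto its stop, then pressed, twisted and lifted off the cap, and handed the job in holding it about 44 mm above the neck with the bottle still seated; the hand-in returned no verdict.

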